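# Shut the narrowest card-index box

### The job

Three grey card-index boxes stand open on the archive desk. Gently press the lid of the narrowest box down with the fingertips until it is fully shut, then draw the hand clear. Leave the other two boxes standing open just as they are, do not lift the box or push it out of place, and do not disturb anything else on the desk.

Things in the scene. Friction and masses are not known exactly. Their poses are not given: they have to be found in the camera images.
- narrow_box: narrow card-index box: grey painted steel, loose on the desk, 130 mm deep (its x) by 80 mm wide (its y), rim 90 mm high, filled with white index cards standing 66 mm high, about 0.6 kg. Origin: centre of its underside; +x points from its front (label holder) to the hinge side, z up. This is the narrowest of the three, the one whose lid is to be shut.
- narrow_lid (a joint): opening angle of the narrow box's lid in rad: 0 = shut flat on the rim, grows as the lid opens upward (starts 0.5 to 1.0, stop at 1.3). A flat grey plate 130 mm long, 80 mm wide, 4 mm thick, hinged along the top of the box's +x side and leaning up over the box. The stiff hinge (about 0.13 N m of friction) keeps the lid wherever it is left; no spring, no catch; at 0 it stops hard.
- narrow_edge (a point): middle of the free edge of the narrow box's lid, on the lid's upper face (130 mm from narrow_hinge; 94.5 mm above the desk when shut)
- narrow_hinge (a point): middle of the narrow box's lid hinge, on the upper face of the lid, at the box's +x side, 94.5 mm above the desk when the lid is shut
- middle_box: middle card-index box: grey painted steel, loose on the desk, 130 mm deep (its x) by 115 mm wide (its y), rim 90 mm high, filled with white index cards standing 66 mm high, about 0.85 kg. Origin: centre of its underside; +x points from its front (label holder) to the hinge side, z up. To be left open.
- middle_lid (a joint): opening angle of the middle box's lid in rad: 0 = shut flat on the rim, grows as the lid opens upward (starts 0.5 to 1.0, stop at 1.3). A flat grey plate 130 mm long, 115 mm wide, 4 mm thick, hinged along the top of the box's +x side and leaning up over the box. The stiff hinge (about 0.13 N m of friction) keeps the lid wherever it is left; no spring, no catch; at 0 it stops hard.
- middle_edge (a point): middle of the free edge of the middle box's lid, on the lid's upper face (130 mm from middle_hinge; 94.5 mm above the desk when shut)
- middle_hinge (a point): middle of the middle box's lid hinge, on the upper face of the lid, at the box's +x side, 94.5 mm above the desk when the lid is shut
- wide_box: wide card-index box: grey painted steel, loose on the desk, 130 mm deep (its x) by 155 mm wide (its y), rim 90 mm high, filled with white index cards standing 66 mm high, about 1.1 kg. Origin: centre of its underside; +x points from its front (label holder) to the hinge side, z up. To be left open.
- wide_lid (a joint): opening angle of the wide box's lid in rad: 0 = shut flat on the rim, grows as the lid opens upward (starts 0.5 to 1.0, stop at 1.3). A flat grey plate 130 mm long, 155 mm wide, 4 mm thick, hinged along the top of the box's +x side and leaning up over the box. The stiff hinge (about 0.13 N m of friction) keeps the lid wherever it is left; no spring, no catch; at 0 it stops hard.
- wide_edge (a point): middle of the free edge of the wide box's lid, on the lid's upper face (130 mm from wide_hinge; 94.5 mm above the desk when shut)
- wide_hinge (a point): middle of the wide box's lid hinge, on the upper face of the lid, at the box's +x side, 94.5 mm above the desk when the lid is shut
- glue_mid (a point): centre of a glue stick standing upright in a gap between two boxes, 22 mm across, 90 mm tall, 30 g, easily toppled
- marker_mid (a point): centre of a thick marker pen standing on end in the other gap between boxes, 21 mm across, 105 mm tall, 30 g, easily toppled
- stapler_mid (a point): centre of a black stapler behind the boxes, 40 x 135 mm, 48 mm high
- mug_mid (a point): centre of a white mug behind the boxes, 80 mm across, 92 mm high
- punch_mid (a point): centre of a hole punch behind the boxes, about 90 x 115 mm, 62 mm high
Mind the look-alikes: they are no part of the job. What is shaped like the narrow_box but orange is not meant.

How it is judged:
By the outcome, as a careful person would: the job done as asked, in the order asked, and still so for the second after the job is handed in, with the robot touching nothing.
It also fails if it takes over 35 s, if anything falls off the work surface, if the arm or the gripper's body presses on something with over 40 N, if the wrist force passes 120 N, or if a joint passes its speed limit or range.

### The arm

A 6-joint arm with a two-finger parallel gripper is mounted at the origin on the work surface. World frame = base frame: x ahead of the robot, y to its left, z up, the work surface at z = 0. Lengths are in mm, angles in degrees, forces in N, time in s.
With the tool pointing down it reaches from about 350 to 850 mm from the base axis. Payload 8.1 kg.
Tool frame: the origin (TCP) lies at the very end of the fingers, on their centre line; the grasp point (between the pads) lies 19 mm behind it; z points along the fingers, y is the line along which they close (so a half turn about z gives the same grasp; the last joint's range is limited). The gripper opens to 85 mm and grips with 20 to 120 N. Pads are 22 mm wide; open, the fingers measure 114 mm over their backs; the gripper's body (76 mm by 85 mm) begins 54 mm behind the grasp point. The pads swing forward as they close: fully open they stand 13 mm farther back than shut.
Start: joints at [-80.925, 7.471, 85.268, -0, 87.261, -4.893], TCP at [144.855, -582.256, 231.292] pointing down, gripper open.
Joint ranges: [-169.43, 169.43], [-51.17, 129.36], [1.28, 143.12], [-76.62, 256.62], [0, 156.53], [-152.29, 152.29]. Speed limits (degrees/s): [136.94, 136.94, 159.86, 180, 180, 180].

### API

Orientations are given as [roll, pitch, yaw] about the fixed x, y, z axes, in that order (R = Rz(yaw) Ry(pitch) Rx(roll)).
In Python, from bench import * gives the robot as it stands.
- The arm moves only by the tool play_rows, never from a script. Its argument "increments" is a list of rows, each a list of 3 entries, a list of its own where there are three numbers: the gripper's target within -1 to 1 (fully open at 1, half-way at 0, shut at -1), then the shift along the tool's x, y, z in mm, then the turn about the tool's z in rad. A call has 1 to 12 rows; each row shifts and turns the commanded pose from where the row before left it, along the tool's axes as they then stand; what a row does not reach is not made up. A row lasts 1/12 s, in which the tool goes at most 41.7 mm and 7.16 degrees, less where a joint would pass 70% of its speed; a pose out of reach is approached as far as the arm can. A call is refused whole if a number of a shift passes 41.7 or a number of a turn 0.125, either way. A call with a gripper value outside its range is refused whole. The fingers move at their own pace and stop on an object; "force" is the grip in N (left out, the last holds). Time passes only in rows, so rows that do not move let the fingers close. It gives the time, the measured TCP pose, the force, the opening and the grip force at its end, in the units of the state.
- sense(): the state, without advancing time (a new reading comes with each control period).
- snapshot(name): name is "side" or "top" or "wrist"; returns a dict with "color" (480x640x3 uint8, red, green, blue), "intrinsics" (3x3 intrinsics, pixels), "k1" (the pictures are not rectified: a ray, as slopes to the right and down, at radius r is drawn at 1 + k1 r^2 times it, then the intrinsics apply), "world_from_camera" (4x4, takes a point from camera to world coordinates). Camera axes: x right, y down, z forward; pixel columns grow to the right and rows downward; lengths in mm; the calibration is good to about 2 mm. A picture is of the moment at which its call begins. There is no depth.
- hand_in(): hands the job in; it is judged then, once.
Trained networks look in a picture, given as the dict that the camera call returned (one of the last four; its "shot" number tells which), for a name from the list of things; names that differ only in an ending like _2 or _b are one class to them, and where a whole thing is asked for, a point or a joint stands for the part that bears it (a point fixed in the world has none). Each returns a list of dicts, best first, with "p" (0 to 1); they miss things now and then, are a little off and sometimes report something else, mostly with a low value. They report only what shows in the picture. A call takes as long as a camera call. They do not tell look-alikes from the thing itself.
- find_in(query, picture): "xyz" ([x, y, z] in mm, in the coordinates of the camera as it stood for that picture, good to about 4 mm: the middle of the surface that is visible of it).
- regions_of(query, picture): "mask" (480x640 bool, what is visible of it).
- pinpoint(query, picture): "xyz" ([x, y, z] in mm, in the coordinates of the camera as it stood for that picture, good to about 4 mm: a listed point, or the origin of a listed thing).
The state is a dict: "time": time; "joint_pos": joint angles; "qd": joint speeds; "joint_efforts": joint torques, N m; "tool_pos": TCP position; "tcp_rot": TCP orientation; "ft_force": force on the tool from outside, world axes, zero at the start; "wrist_torque": the same for the moment, N m; "finger_gap": finger opening in mm; "grip_force": force on a finger pad.
Only numpy, scipy, OpenCV 4.12 (cv2) and the standard library are available. Lean on these libraries where they do the work, as an engineer would, in place of code of your own. Each camera call takes 0.05 s, during which the arm holds its last target. There are 200 camera calls.

## Working session

There is one attempt and no reset: what is moved stays moved. The work goes in short steps, Python scripts to look and compute and a tool call to move; the robot and the scene stay as the last step left them, time stands still between calls to the robot, and variables do not carry over. Pictures are saved under pics/ and viewed, at most 10 in all, crops included, and the job is handed in when it is done.

Besides the shell and the picture viewer there is one more tool, called as name([rows], argument=value, ...), one row to a line, values as JSON. play_rows: Moves the arm, as the interface text tells. Its arguments: {"type":"object","properties":{"increments":{"type":"array","items":{"type":"array"}},"force":{"type":"number"}},"required":["increments"]}

```bash
mkdir -p pics
cat > h.py <<'E'
from bench import *
import numpy as np, cv2
def w(p,s): 
    T=np.array(s["world_from_camera"]); return (T@np.r_[p,1])[:3]
def save(s,n): cv2.imwrite(f"pics/{n}.png",np.ascontiguousarray(s["color"][:,:,::-1]))
def pix(P,s):
    c=np.linalg.inv(np.array(s["world_from_camera"]))@np.r_[P,1]; a=c[:2]/c[2]; a=a*(1+s["k1"]*(a@a)); K=np.array(s["intrinsics"]); return (K@np.r_[a,1])[:2]
E
python3 - <<'E'
from h import *
for n in("top","side"):
    s=snapshot(n); save(s,n+"0")
    for q in("narrow_box","narrow_edge","narrow_hinge","middle_box","middle_edge","middle_hinge","wide_box","wide_edge","wide_hinge","glue_mid","marker_mid","stapler_mid","mug_mid","punch_mid"):
        for r in pinpoint(q,s)[:3]:
            P=w(r["xyz"],s); print(n,q,round(r["p"],2),P.round(),pix(P,s).round())
print(sense())
E
```

```text
top narrow_box 0.95 [477. 252.   0.] [253. 265.]
top narrow_box 0.94 [291. 450.  -0.] [176. 338.]
top narrow_box 0.89 [260. 254.   0.] [252. 349.]
top narrow_edge 0.97 [764. 494.  96.] [152. 151.]
top narrow_edge 0.79 [302. 209.  93.] [266. 333.]
top narrow_edge 0.77 [307. 509.  91.] [142. 334.]
top narrow_hinge 0.85 [794.   4.  94.] [345. 137.]
top narrow_hinge 0.6 [548. 261.  94.] [245. 234.]
top narrow_hinge 0.6 [267. 388.  90.] [192. 349.]
top middle_box 0.82 [ 493. -269.    3.] [449. 256.]
top middle_edge 0.73 [ 456. -268.  174.] [467. 264.]
top middle_hinge 0.66 [ 561. -270.   95.] [457. 225.]
top wide_box 0.66 [505.  -2.  -5.] [348. 253.]
top wide_edge 0.82 [484.  -1. 187.] [353. 253.]
top wide_hinge 0.55 [568. -16.  95.] [355. 224.]
top wide_hinge 0.41 [435. 240. 160.] [250. 277.]
top wide_hinge 0.21 [546. 260.  93.] [245. 234.]
top glue_mid 0.43 [ 528. -142.   48.] [403. 241.]
top marker_mid 0.57 [570. -17.  93.] [356. 223.]
top marker_mid 0.48 [484. 115.  55.] [304. 260.]
top marker_mid 0.37 [545. 261.  94.] [245. 235.]
top stapler_mid 0.98 [658. -23.  24.] [355. 195.]
top 
[... 1454 characters left out ...]
[430. 359.]
{'time': 1.5, 'joint_pos': array([-8.09226060e+01,  7.47066973e+00,  8.52660720e+01, -1.09241604e-03,
        8.72593095e+01, -4.89336131e+00]), 'qd': array([-0.04997622,  0.04690303, -0.01181809, -0.12652782, -0.06503575,
        0.02455315]), 'joint_efforts': array([ 6.76815762e-04, -5.69306016e+01, -5.00851035e+01, -1.58604939e-04,
        1.30906337e-03, -4.08103529e-05]), 'tool_pos': array([ 144.87263628, -582.27868259,  231.31398477]), 'tcp_rot': array([1.79996159e+02, 1.42403129e-03, 1.39708075e+01]), 'ft_force': array([-0.23920197,  0.32958021,  0.37674382]), 'wrist_torque': array([ 0.06541694, -0.02086821,  0.02024195]), 'grip_force': 0.0, 'finger_gap': 85.4976260504692}
```

View pics/top0.png

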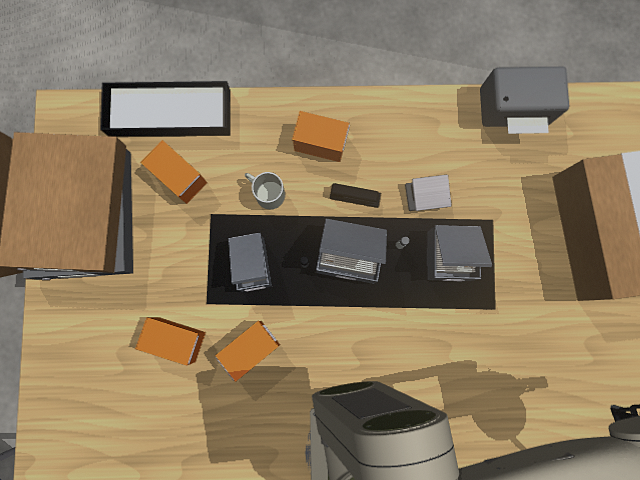

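View pics/side0.png

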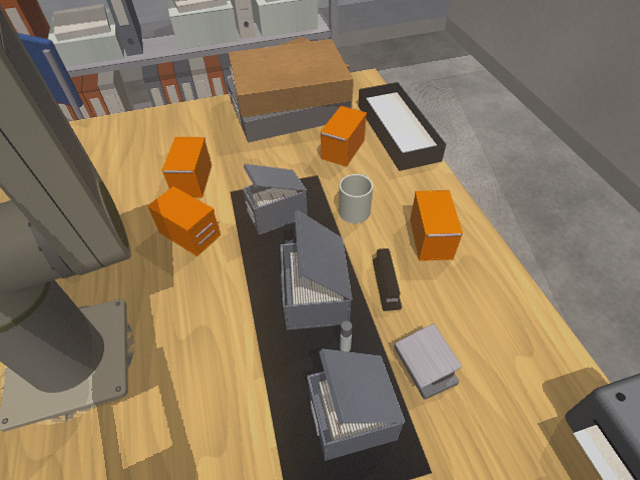

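The candidates for a narrow box in the top view are:
- Grey boxes at (250,262), (350,250) and (460,252). The one at (250,262) has the narrowest lid.
- Orange shut boxes at (172,170), (320,135), (170,340) and (248,350), which are look-alikes and excluded.

I choose the grey box at (250,262). The box at (350,250) is the wide one and the box at (460,252) is the middle one. Next I check the choice in a close crop with overlays.

Run:
```python
from h import *
from scipy.optimize import least_squares
H=np.array([546.,262,94.5])
ss={n:snapshot(n) for n in("top","side")}
out=[]
yaw=np.radians(9)
for n,s in ss.items():
    for q in("narrow_edge","narrow_hinge","narrow_box"):
        for r in pinpoint(q,s):
            P=w(r["xyz"],s)
            if np.hypot(P[0]-470,P[1]-252)<110: print(n,q,round(r["p"],2),P.round(),pix(P,s).round())
    im=np.ascontiguousarray(s["color"][:,:,::-1]); c=pix([478,252,90],s).astype(int)
    k=5; x0,y0=c[0]-38,c[1]-50
    cr=cv2.resize(im[y0:y0+100,x0:x0+76],None,fx=k,fy=k,interpolation=cv2.INTER_CUBIC)
    u=np.array([np.cos(yaw),np.sin(yaw),0]);v=np.array([-u[1],u[0],0])
    for th,col in((.53,(0,0,255)),(0,(0,255,0))):
        e=H-130*np.cos(th)*u+[0,0,130*np.sin(th)]
        pts=[pix(p,s) for p in(H+40*v,H-40*v,e-40*v,e+40*v)]
        cv2.polylines(cr,[((np.array(pts)-[x0,y0]+.5)*k).astype(np.int32)],True,col,1)
    out.append(cr)
cv2.imwrite("pics/c1.png",np.hstack(out))
```

```text
top narrow_edge 0.83 [434. 245. 161.] [248. 277.]
top narrow_edge 0.48 [544. 259.  94.] [245. 235.]
top narrow_hinge 0.78 [547. 262.  93.] [244. 234.]
top narrow_box 0.82 [477. 253.  -0.] [252. 265.]
side narrow_edge 0.85 [435. 247. 159.] [252. 173.]
side narrow_hinge 0.64 [543. 262.  96.] [299. 179.]
side narrow_box 0.59 [477. 255.   5.] [276. 214.]
```

View pics/c1.png

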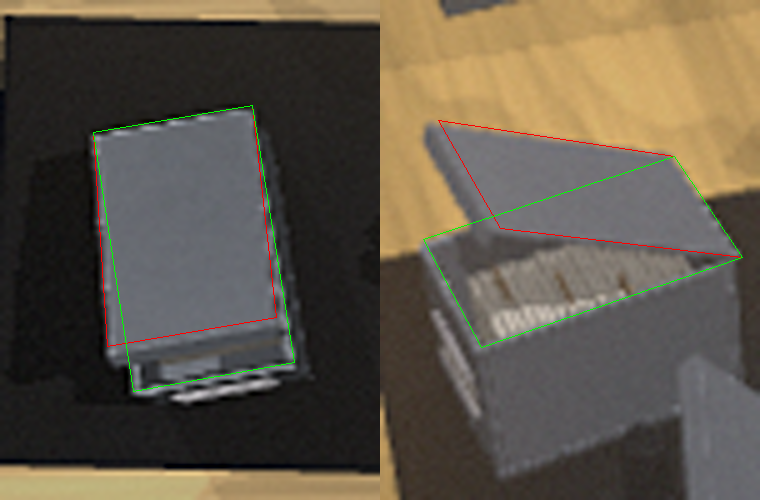

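The left pane is the top view and the right pane the side view. The chosen box is the grey narrow one, with an 80 mm lid. The fitted outlines match: lid edge at (248,277) in the top image, lid open about 0.53 rad, box yaw about 9°. I press about 98 mm from the hinge, at roughly (448, 246).

play_rows([
  [-1, [30.8, -18.3, -9.9], 0],
  [-1, [30.8, -18.3, -9.9], 0],
  [-1, [30.8, -18.3, -9.9], 0],
  [-1, [30.8, -18.3, -9.9], 0],
  [-1, [30.8, -18.3, -9.9], 0],
  [-1, [30.8, -18.3, -9.9], 0],
  [-1, [30.8, -18.3, -9.9], 0],
  [-1, [30.8, -18.3, -9.9], 0],
  [-1, [30.8, -18.3, -9.9], 0],
  [-1, [30.8, -18.3, -9.9], 0],
])

```text
time: 2.73
tool_pos: [400.5, -328.9, 331.1]
tcp_rot: [180.0, -0.0, 14.0]
ft_force: [1.5, -0.5, -0.6]
finger_gap: 0.3
grip_force: 0.0
```

play_rows([
  [-1, [12.4, -36.5, 0], 0],
  [-1, [12.4, -36.5, 0], 0],
  [-1, [12.4, -36.5, 0], 0],
  [-1, [12.4, -36.5, 0], 0],
  [-1, [12.4, -36.5, 0], 0],
  [-1, [12.4, -36.5, 0], 0],
  [-1, [12.4, -36.5, 0], 0],
  [-1, [12.4, -36.5, 0], 0],
  [-1, [12.4, -36.5, 0], 0],
  [-1, [12.4, -36.5, 0], 0],
  [-1, [12.4, -36.5, 0], 0],
  [-1, [12.4, -36.5, 0], 0],
])

```text
time: 3.73
tool_pos: [438.0, 132.7, 330.7]
tcp_rot: [180.0, -0.1, 14.0]
ft_force: [1.0, -0.3, 0.0]
finger_gap: -0.1
grip_force: 0.0
```

play_rows([
  [-1, [12.4, -36.5, 0], 0],
  [-1, [12.4, -36.5, 0], 0],
  [-1, [12.4, -36.5, 0], 0],
  [-1, [0, 0, 0], 0.087],
])

```text
time: 4.07
tool_pos: [447.0, 251.7, 329.5]
tcp_rot: [-179.9, 0.1, 9.4]
ft_force: [0.4, -0.0, -1.1]
finger_gap: 0.0
grip_force: 0.0
```

play_rows([
  [-1, [0, 5, 30], 0],
  [-1, [0, 0, 30], 0],
  [-1, [0, 0, 30], 0],
  [-1, [0, 0, 30], 0],
  [-1, [0, 0, 25], 0],
  [-1, [0, 0, 5], 0],
  [-1, [0, 0, 0], 0],
])

```text
time: 4.65
tool_pos: [447.3, 240.4, 178.4]
tcp_rot: [179.9, 0.2, 9.0]
ft_force: [-0.5, -0.5, 0.2]
finger_gap: -0.1
grip_force: 0.0
```

Run:
```python
from h import *
s=snapshot("side");t=sense();print(t["tool_pos"],t["ft_force"],t["tcp_rot"])
t2=snapshot("top");o=[]
for q in(s,t2):
    c=pix([460,250,130],q).astype(int);im=q["color"][c[1]-60:c[1]+60,c[0]-60:c[0]+40,::-1];o.append(cv2.resize(im,None,fx=4,fy=4))
cv2.imwrite("pics/c2.png",np.hstack(o))
```

```text
[448.51039715 240.88782525 180.53762552] [-0.05104225  0.08771269  1.57034198] [1.79990693e+02 4.78837815e-02 8.98549872e+00]
```

View pics/c2.png

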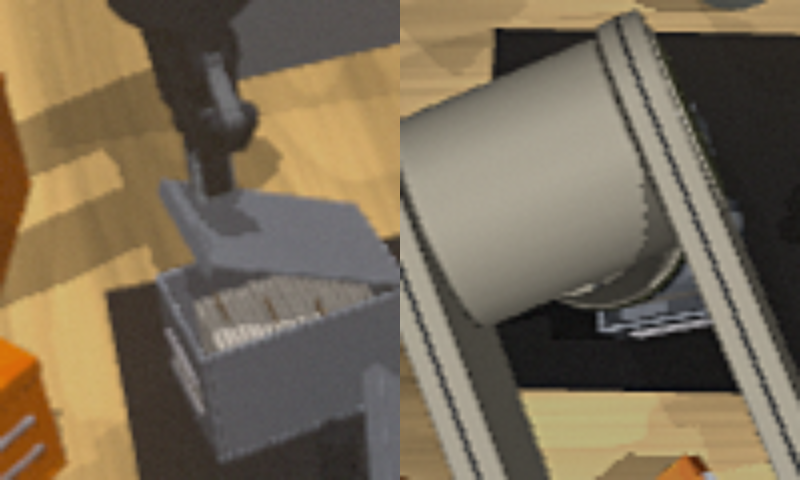

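The side crop shows the closed fingertips just above the lid near its free edge, at about (215,195) in the crop, and nothing else is near them. I shift 5 mm to the centre line and press down slowly.

play_rows([
  [-1, [0, -5, 2], 0],
  [-1, [0, 0, 4], 0],
  [-1, [0, 0, 4], 0],
  [-1, [0, 0, 4], 0],
  [-1, [0, 0, 4], 0],
  [-1, [0, 0, 4], 0],
  [-1, [0, 0, 4], 0],
  [-1, [0, 0, 4], 0],
  [-1, [0, 0, 4], 0],
  [-1, [0, 0, 4], 0],
])

```text
time: 5.58
tool_pos: [448.0, 245.9, 142.0]
tcp_rot: [-180.0, -0.0, 9.0]
ft_force: [0.0, -0.8, 0.6]
finger_gap: -0.0
grip_force: 0.4
```

play_rows([
  [-1, [0, 0, 4], 0],
  [-1, [0, 0, 4], 0],
  [-1, [0, 0, 4], 0],
  [-1, [0, 0, 4], 0],
  [-1, [0, 0, 4], 0],
  [-1, [0, 0, 4], 0],
  [-1, [0, 0, 4], 0],
  [-1, [0, 0, 4], 0],
])

```text
time: 6.25
tool_pos: [447.8, 245.9, 109.9]
tcp_rot: [-180.0, 0.0, 9.0]
ft_force: [-1.1, 0.2, 0.7]
finger_gap: 0.2
grip_force: 0.5
```

play_rows([
  [-1, [0, 0, 3], 0],
  [-1, [0, 0, 3], 0],
  [-1, [0, 0, 3], 0],
  [-1, [0, 0, 2], 0],
  [-1, [0, 0, 1], 0],
  [-1, [0, 0, 0], 0],
])

```text
time: 6.75
tool_pos: [447.8, 245.9, 98.0]
tcp_rot: [180.0, 0.0, 9.0]
ft_force: [0.3, 1.1, 0.6]
finger_gap: 0.0
grip_force: 0.0
```

play_rows([
  [-1, [0, 0, 1], 0],
  [-1, [0, 0, 0], 0],
  [-1, [0, 0, 0], 0],
])

```text
time: 7.0
tool_pos: [448.1, 245.9, 97.4]
tcp_rot: [-180.0, -0.0, 9.0]
ft_force: [-0.7, -0.4, 0.7]
finger_gap: 0.1
grip_force: 0.0
```

play_rows([
  [-1, [0, 0, 1], 0],
  [-1, [0, 0, 0], 0],
  [-1, [0, 0, 0], 0],
])

```text
time: 7.25
tool_pos: [448.0, 245.9, 96.3]
tcp_rot: [-180.0, -0.0, 9.0]
ft_force: [0.6, 0.3, 0.1]
finger_gap: 0.1
grip_force: 0.1
```

play_rows([
  [-1, [0, 0, 1], 0],
  [-1, [0, 0, 0], 0],
  [-1, [0, 0, 0], 0],
])

```text
time: 7.5
tool_pos: [447.9, 245.9, 95.2]
tcp_rot: [-180.0, 0.0, 9.0]
ft_force: [-0.0, 0.5, -0.4]
finger_gap: 0.3
grip_force: 0.0
```

play_rows([
  [-1, [0, 0, 0.7], 0],
  [-1, [0, 0, 0], 0],
  [-1, [0, 0, 0], 0],
])

```text
time: 7.75
tool_pos: [447.9, 245.9, 94.5]
tcp_rot: [180.0, 0.0, 9.0]
ft_force: [-0.3, 0.9, -0.0]
finger_gap: 0.0
grip_force: 0.2
```

Run:
```python
from h import *
s=snapshot("side");t=sense();print(t["tool_pos"],t["ft_force"],t["tcp_rot"])
c=pix([470,250,100],s).astype(int);im=s["color"][c[1]-60:c[1]+60,c[0]-70:c[0]+70,::-1]
cv2.imwrite("pics/c3.png",cv2.resize(im,None,fx=5,fy=5))
```

```text
[447.89614837 245.87386644  94.56210808] [-2.98581806e-01 -1.60540039e-04  4.49834098e-01] [1.79999662e+02 1.79952186e-03 8.98186508e+00]
```

View pics/c3.png

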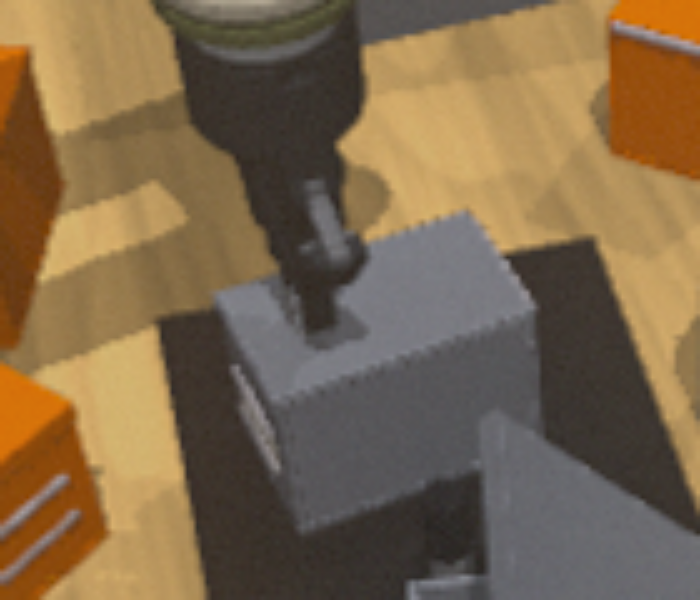

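The crop shows the lid flat or nearly flat on the rim, with the fingertips at (320,330). The force has not risen yet, so I press on in small steps until it does.

play_rows([
  [-1, [0, 0, 0.5], 0],
  [-1, [0, 0, 0], 0],
  [-1, [0, 0, 0], 0],
])

```text
time: 8.05
tool_pos: [447.9, 245.9, 94.5]
tcp_rot: [-180.0, -0.0, 9.0]
ft_force: [-2.5, -1.7, 5.1]
finger_gap: -0.1
grip_force: 2.7
```

play_rows([
  [-1, [0, 0, 0.5], 0],
  [-1, [0, 0, 0], 0],
  [-1, [0, 0, 0], 0],
])

```text
time: 8.3
tool_pos: [447.9, 245.9, 94.4]
tcp_rot: [180.0, -0.0, 9.0]
ft_force: [-4.6, -2.3, 9.2]
finger_gap: -0.1
grip_force: 4.6
```

The hard stop came at 94.5 mm, exactly the shut height, with a gentle 9 N. I withdraw straight up.

play_rows([
  [-1, [0, 0, -1], 0],
  [-1, [0, 0, -4], 0],
  [-1, [0, 0, -15], 0],
  [-1, [0, 0, -30], 0],
  [-1, [0, 0, -35], 0],
  [-1, [0, 0, -35], 0],
  [-1, [0, 0, -35], 0],
  [-1, [0, 0, -30], 0],
  [-1, [0, 0, -20], 0],
  [-1, [0, 0, 0], 0],
])

```text
time: 9.13
tool_pos: [450.0, 246.8, 304.8]
tcp_rot: [-179.9, -0.5, 9.0]
ft_force: [0.2, 0.5, -0.3]
finger_gap: 0.2
grip_force: 0.0
```

Run:
```python
from h import *
s=snapshot("side");t=sense();print(t["tool_pos"],t["ft_force"]);save(s,"side9")
for q in("narrow_edge","narrow_box","middle_edge","wide_edge","marker_mid","glue_mid"):
    for r in pinpoint(q,s)[:4]:
        P=w(r["xyz"],s)
        if 400<P[0]<600: print(q,round(r["p"],2),P.round())
```

```text
[449.29220256 246.4741953  301.90735256] [ 0.17557649  0.00065418 -0.1167338 ]
narrow_edge 0.68 [417. 242.  94.]
narrow_box 0.67 [478. 251.   6.]
middle_edge 0.6 [ 459. -269.  181.]
middle_edge 0.55 [ 489. -266.    5.]
wide_edge 0.72 [481.  -1. 189.]
marker_mid 0.62 [478. 119.  54.]
glue_mid 0.65 [ 527. -139.   41.]
```

View pics/side9.png

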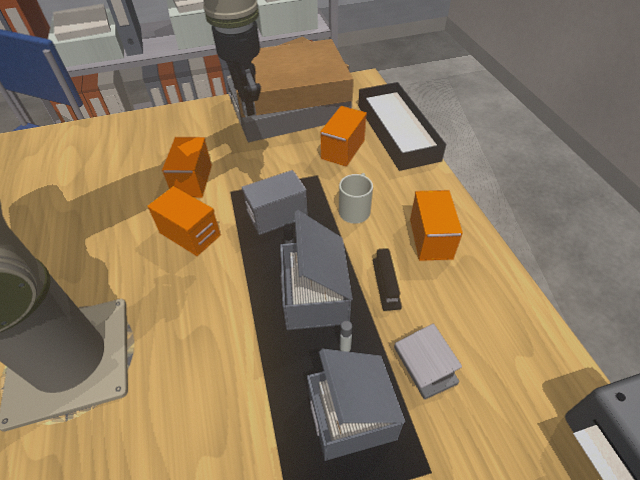

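The narrow box at (275,200) is shut and in its place. The wide box (318,270) and middle box (358,400) are still open, the glue stick is upright at (345,335), and the marker still measures in its old position. The hand is clear.

```bash
python3 -c "
from bench import *
print(hand_in())"
```

```text
the job is handed in; nothing more can be done
None
```

The narrow grey box's lid is fully shut (hard stop at 94.5 mm, about 9 N), the hand is clear, the other two boxes are still open, the final side view shows nothing else disturbed, and the job is handed in.

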